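# Check and set a routing jig's slot with a go/no-go step gauge

## Robot

A 6-joint arm with a two-finger parallel gripper is mounted at the origin on a cart in front of the work surface, level with it; the furniture and walls round the work are solid. World frame = base frame: x ahead of the robot, y to its left, z up, the work surface at z = 0. Lengths are in m, angles in rad, forces in N, time in s.
With the tool pointing down it reaches from about 0.375 to 0.9 m from the base axis. Payload 3.1 kg.
Tool frame: the origin (TCP) lies at the very end of the fingers, on their centre line; the grasp point (between the pads) lies 19 mm behind it; z points along the fingers, y is the line along which they close (so a half turn about z gives the same grasp; the last joint's range is limited). The gripper opens to 87 mm and grips with 3 to 60 N. Pads are 19 mm wide; open, the fingers measure 117 mm over their backs; the gripper's body (75 mm by 190 mm) begins 51 mm behind the grasp point.
Start: joints at [-1.413, 0.527, 1.433, -0, 1.181, -0.178], TCP at [0.207, -0.59, 0.223] pointing down, gripper open.
Joint ranges: [-3.08, 3.08], [-0.75, 2.2], [0.22, 2.44], [-1.43, 4.57], [0, 2.65], [-2.85, 2.85]. Speed limits (rad/s): [2.79, 2.79, 3.14, 3.14, 3.14, 3.14].

## Interface

Orientations are given as a unit quaternion [w, x, y, z].
In Python, from cell import r gives the robot as it stands.
- The arm moves only by the shell command python3 -m jog 'ROWS'. ROWS is a JSON object of lists of equal length, an entry for each row: "dr": the turn, a rotation vector about the tool's x, y, z in units of 8 degrees (1.0 is 8 degrees), a list of three; "linear": the shift along the tool's x, y, z in units of 40 mm (1.0 is 40 mm), a list of three; "gripper": the closure in counts, from 0 (fully open) to 255 (shut). In form: {"dr": [[wx, wy, wz], ...], "linear": [[tx, ty, tz], ...], "gripper": [gripper, ...]}. A call has 1 to 12 rows; each row is the pose to reach, as a shift and turn from the pose commanded when the call began, along the tool's axes at that moment; what a row does not reach only later rows make up. A row lasts 1/10 s, in which the tool goes at most 50 mm and 8.59 degrees, less where a joint would pass 70% of its speed; a pose out of reach is approached as far as the arm can. A call with a gripper value outside its range is refused whole. The fingers move at their own pace and stop on an object; the grip force is fixed at half the most. Time passes only in rows, so rows that repeat a pose let the fingers close. It gives the time, the measured TCP pose, the force, the opening and the grip force at its end, in the units of the state.
- r.observe(): the state, without advancing time (a new reading comes with each control period).
- r.capture(name): name is "side" or "top"; returns a dict with "frame" (400x640x3 uint8, blue, green, red), "fov_y" (degrees; the focal length in pixels is half the picture's height over the tangent of half this angle, whatever the lens; pixels are square), "cx", "cy" (the principal point, pixels), "R" (3x3) and "t" (3): a world point X has camera coordinates R X + t. Camera axes: x right, y down, z forward; pixel columns grow to the right and rows downward; lengths in m; the calibration is good to about 2 mm. A picture is of the moment at which its call begins. There is no depth.
- r.job_done(): hands the job in; it is judged then, once.
The state is a dict: "time_s": time; "qpos": joint angles; "qvel": joint speeds; "effort": joint torques, N m; "tcp_pos": TCP position; "eef_rot": TCP orientation; "force": force on the tool from outside, world axes, zero at the start; "wrist_torque": the same for the moment, N m; "gripper_width": finger opening in m; "gripper_force": force on a finger pad.
Only numpy, scipy, OpenCV 4.12 (cv2) and the standard library are available. Lean on these libraries where they do the work, as an engineer would, in place of code of your own. Each camera call takes 0.05 s, during which the arm holds its last target. There are 200 camera calls.

## Task

Check the slot of the routing jig with the green-handled step gauge, slid in along the slot from the mouth: the thin go step has to slide in and the thicker no-go step has to stop squarely at the mouth. If the gauge jams at its nose or runs in past the no-go step, shift the red-knobbed lever and try again until it is right, and press the no-go step lightly against the mouth for a moment to prove it. Then lay the gauge back in its felt-lined tray, leave the slot as proved and do not disturb the other things on the bench.

Things in the scene. Friction and masses are not known exactly. Their poses are not given: they have to be found in the camera images.
- gauge: step gauge standing on edge. Origin: under the handle's middle; x to the tip, z up. Green handle x -35 to 35, 20 thick (y), 28 high; take it across the 20. Steel no-go step 9 thick, x 35 to 60, red band at its root; steel go step 6 thick, x 60 to 98, half-round nose. Steps z 3 to 25, centred on y 0. 0.12 kg
- gauge_tip (a point): foremost point of the gauge's nose: x 98, y 0, z 14 in the gauge's frame
- gauge_mid (a point): middle of the gauge's whole length: x 31.5, y 0, z 14 in the gauge's frame
- jig: routing jig, fixed. Plywood base 12 thick, x -49 to 57, y -94 to 34 of its frame, z up; origin on its underside, about mid slot. Two upright aluminium fences 80 long, tops 42 above the bench; the slot between runs along x, mouth at x -40, bench clear before it; the gauge goes in towards +x. The fence on the -y side (18 thick) is slid in y by the lever; the other is bolted
- fixed_fence: the bolted fence of the jig (16 thick, on the slot's +y side; where it is bolted differs by some mm). Origin: foot of its slot face, at the mouth; axes as the jig's: x into the slot, y away from the slot, z up; z = 0 lies on the base, 12 above the bench, the fence's top is at z 30
- slide_face (a point): point on the sliding fence's slot face, at the mouth, 27 above the bench. In the bolted fence's frame its y is minus the slot's width
- lever (a joint): eccentric lever, stops at -0.65 and 0.65 rad. At 0 it points along the jig's -y; positive swings the knob towards the jig's -x (the mouth's end) and widens the slot. The width changes by 10 mm per rad. Stiff: about 5 N at the knob; stays where left, also when the gauge presses
- knob (a point): middle of the red upright knob at the lever's end, 50 above the bench: 18 across, z 34 to 64 above the bench, 80 from the lever's pivot, which stands at x 0, y -55 of the jig. The flat arm under it is 13 wide, z 22 to 29; clear bench below
- tray: shallow wooden tray lined with grey felt, fixed: 220 (x) x 125 (y), walls 6 thick and 18 high, inner floor 8 above the bench. Origin: centre of its underside
- masking_tape: roll of cream masking tape lying flat, 96 mm across, 25 high; a bystander. Origin: centre of its underside
- screw_tin: open yellow tin of screws, 73 mm across, 49 high; a bystander. Origin: centre of its underside
- glue_bottle: yellow glue bottle with a red nozzle, standing, 42 x 60 x 190; a bystander. Origin: centre of its underside
- tape_measure: yellow and black tape measure standing on edge, 34 x 97 x 68; a bystander. Origin: centre of its underside
- chisel: chisel with a wooden handle, lying, 272 long; a bystander. Origin: centre of its underside
- pencil: red pencil, lying, 142 long, 7 thick; a bystander. Origin: centre of its underside
- offcut: brown timber offcut 60 x 140 x 35; a bystander. Origin: centre of its underside
- spanner: steel spanner, lying, 178 long, 8 thick; a bystander. Origin: centre of its underside
- brush: paint brush with a red handle, lying, 212 long; a bystander. Origin: centre of its underside
Things that resemble listed ones, but are neither listed nor needed, are in the scene too. Of the things shaped like the gauge, the green one is meant.

How it is judged:
On the way:
1. the gauge's go step is in the slot, from the mouth and in line with it, and the no-go step is pressed against the mouth and does not enter, the slot being between the two steps' thicknesses (x of gauge_tip in the frame of fixed_fence between 0.033 and 0.043 m and y of gauge_tip in the frame of fixed_fence between -0.009 and 0 m and z of gauge_tip in the frame of fixed_fence between 0 and 0.03 m and y of slide_face in the frame of fixed_fence between -0.0092 and -0.0058 m and angle between the x axis of gauge and the x axis of fixed_fence, either way round below 0.1 rad and (contact force between gauge and fixed_fence above 1.5 N or contact force between gauge and jig above 1.5 N)), for 0.2 s.
At the end, for the whole second after the job is handed in: The slot is still between 6 and 9 mm wide (0.2 mm allowed either way), and the whole gauge lies down inside the tray, on its floor, let go and at rest (y of slide_face in the frame of fixed_fence between -0.0092 and -0.0058 m and x of gauge_mid in the frame of tray between -0.106 and 0.106 m and y of gauge_mid in the frame of tray between -0.058 and 0.058 m and z of gauge_mid in the frame of tray between 0.008 and 0.028 m and x of gauge_tip in the frame of tray between -0.106 and 0.106 m and y of gauge_tip in the frame of tray between -0.058 and 0.058 m and z of gauge_tip in the frame of tray between 0.008 and 0.028 m and linear speed of gauge below 0.02 m/s and contact force between gauge and the fingers below 0.05 N); the robot touches nothing.
It fails at once if a bystander is pushed more than 25 mm from its place (distance of any of masking_tape, screw_tin, glue_bottle, tape_measure, chisel, pencil, offcut, spanner, brush from where it was at the start of the episode above 0.025 m).
It fails at once if the gauge is forced into the jig with more than 50 N (contact force between gauge and fixed_fence above 50 N or contact force between gauge and jig above 50 N).
It also fails if it takes over 72 s, if anything falls off the work surface, if the arm or the gripper's body presses on something with over 40 N, if the wrist force passes 120 N, or if a joint passes its speed limit or range.

## Working session

There is one attempt and no reset: what is moved stays moved. The work goes in short steps, Python scripts to look and compute and a shell command to move; the robot and the scene stay as the last step left them, time stands still between calls to the robot, and variables do not carry over. Pictures are saved under pics/ and viewed, at most 10 in all, crops included, and the job is handed in when it is done.

```bash
mkdir -p pics; ls; python3 - <<'E'
from cell import r
import cv2
for n in("top","side"):
    c=r.capture(n); cv2.imwrite(f"pics/{n}0.png",c["frame"]); print(n,c["fov_y"],c["cx"],c["cy"],c["R"],c["t"])
print(r.observe())
E
```

```text
pics
top 45.41128055920985 311.68421391478233 200.3213071234613 [[-0.39871901 -0.91706341 -0.00422527]
 [-0.84819057  0.37051868 -0.37853489]
 [ 0.34870604 -0.14734523 -0.92557738]] [0.12847004 0.52419872 1.52395417]
side 42.14580642142635 323.76240489143004 198.5515294950464 [[-0.02346791 -0.99955448  0.01844188]
 [-0.42341209 -0.00677314 -0.90591188]
 [ 0.90563318 -0.02906838 -0.42306449]] [-0.08195473  0.30626406  1.35174798]
{'time_s': 0.1, 'qpos': array([-1.41250438e+00,  5.28375825e-01,  1.43377734e+00, -1.61270497e-05,
        1.18138615e+00, -1.78486205e-01]), 'qvel': array([-1.44981810e-03, -1.91315767e-03, -2.09856856e-03, -3.18106598e-05,
       -6.52556251e-04, -2.07703704e-03]), 'effort': array([ 4.95683598e-04, -4.40986204e+01, -1.77150822e+01,  6.33980683e-02,
        5.34007244e-02, -4.80819472e-05]), 'tcp_pos': array([ 0.20645615, -0.58921882,  0.22166686]), 'eef_rot': array([-9.73356610e-04,  9.85855047e-01,  1.67597374e-01,  2.37120944e-06]), 'force': array([0.08293521, 0.70535534, 0.5489476 ]), 'wrist_torque': array([-0.08662058,  0.02062919,  0.03878652]), 'gripper_force': 0.0, 'gripper_width': 0.08734494453618878}
```

View pics/top0.png

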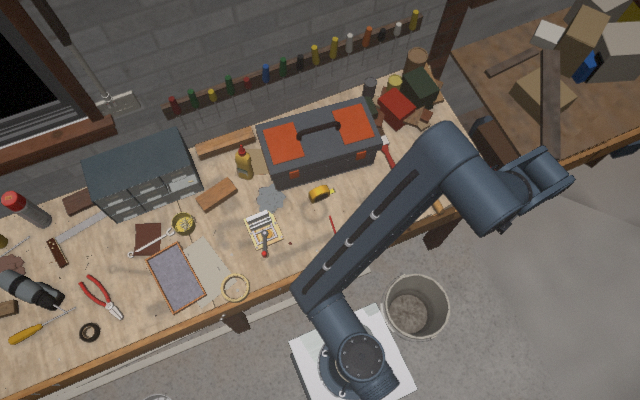

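View pics/side0.png

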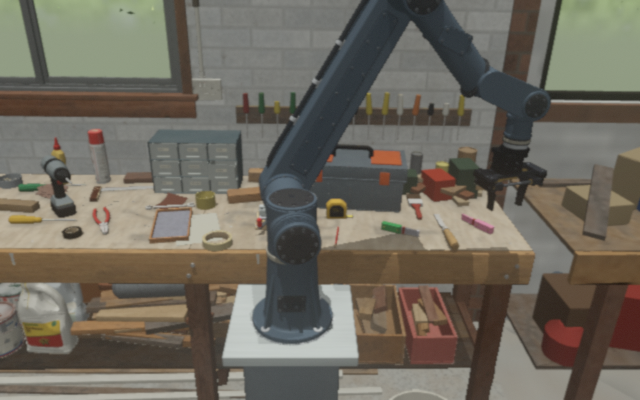

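The top view shows the jig at about (263,232), the red knob at (265,252), the tray at (176,278) and the tape roll at (235,288). In the side view there are three gauge-like things: a green one with steel at (400,228), a pink one at (478,223), and a green item at (28,187). The one at (400,228) fits, so I'll confirm it in an enlarged crop.

```bash
cat > h.py <<'E'
import numpy as np, cv2
from cell import r
def ray(c,u,v):
    f=200/np.tan(np.radians(c["fov_y"]/2)); R=np.array(c["R"]);t=np.array(c["t"])
    d=R.T@np.array([(u-c["cx"])/f,(v-c["cy"])/f,1.]); return -R.T@t,d
def onz(c,u,v,z):
    o,d=ray(c,u,v); return o+d*(z-o[2])/d[2]
def proj(c,X):
    f=200/np.tan(np.radians(c["fov_y"]/2)); p=np.array(c["R"])@np.array(X)+np.array(c["t"])
    return np.array([c["cx"]+f*p[0]/p[2],c["cy"]+f*p[1]/p[2]])
E
python3 - <<'E'
from h import *
T=r.capture("top");S=r.capture("side")
for n,c,u,v,z in [("gauge hL",S,383,226,.014),("gauge tip",S,418,233,.014),("pink",S,478,223,.014),("green far",S,28,187,.014),("knob",T,265,252,.05),("jig",T,263,230,.042),("tray",T,176,278,.018),("tape",T,235,288,.02)]:
    print(n,onz(c,u,v,z).round(3))
a=cv2.resize(S["frame"][195:255,370:500],None,fx=6,fy=6,interpolation=cv2.INTER_CUBIC)
b=cv2.resize(T["frame"][200:270,235:365],None,fx=6,fy=6,interpolation=cv2.INTER_CUBIC)
cv2.imwrite("pics/c1.png",cv2.resize(np.vstack([a,b])[:, :],None,fx=.76,fy=.76))
E
```

```text
gauge hL [ 0.475 -0.297  0.014]
gauge tip [ 0.427 -0.409  0.014]
pink [ 0.501 -0.634  0.014]
green far [0.783 1.054 0.014]
knob [0.442 0.12  0.05 ]
jig [0.521 0.097 0.042]
tray [0.488 0.428 0.018]
tape [0.375 0.256 0.02 ]
```

View pics/c1.png

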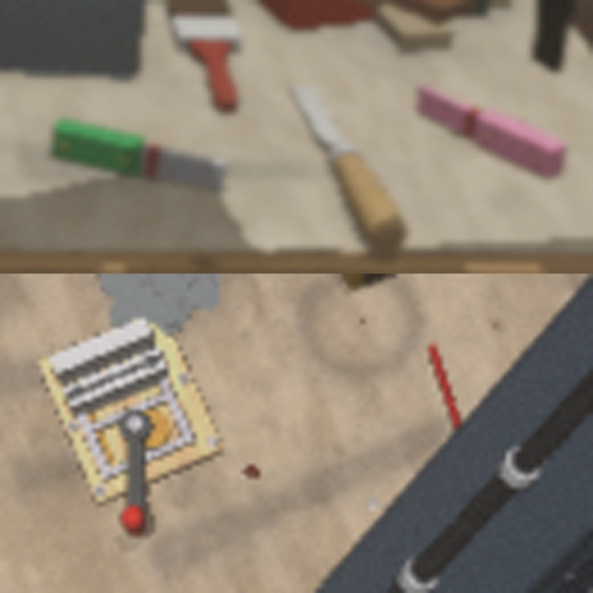

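The crop confirms it: a green handle with a red band and stepped steel, tip at about side (418.5,234). The pink gauge is the decoy. The jig's mouth faces image-left (world +y), and the slot is the dark gap between the two bright fence tops.

```bash
cat > m.py <<'E'
from h import *
T=r.capture("top");S=r.capture("side")
# gauge in side
hsv=cv2.cvtColor(S["frame"],cv2.COLOR_BGR2HSV); m=cv2.inRange(hsv,(45,80,40),(85,255,255)); m[:,:360]=0;m[:,440:]=0
ys,xs=np.nonzero(m); print("green",xs.mean(),ys.mean(),len(xs),xs.min(),xs.max())
h=onz(S,xs.mean(),ys.mean(),.017); t=onz(S,418.3,233.5,.014); print(h,t,np.linalg.norm((t-h)[:2]),np.degrees(np.arctan2(*(t-h)[1::-1])))
ft=T["frame"]; hs=cv2.cvtColor(ft,cv2.COLOR_BGR2HSV)
m=(cv2.inRange(hs,(0,150,90),(6,255,255))|cv2.inRange(hs,(174,150,90),(180,255,255)))
m[:,:255]=0;m[:,275:]=0;m[:242]=0;m[262:]=0
ys,xs=np.nonzero(m);print("knob px",xs.mean(),ys.mean(),len(xs),onz(T,xs.mean(),ys.mean(),.055))
m=cv2.inRange(hs,(10,60,90),(35,255,255)); m[:205]=0;m[275:]=0;m[:,:238]=0;m[:,290:]=0
c=max(cv2.findContours(m,cv2.RETR_EXTERNAL,cv2.CHAIN_APPROX_NONE)[0],key=cv2.contourArea);print("base",cv2.boxPoints(cv2.minAreaRect(c)).round(1).tolist())
cv2.imwrite("pics/j.png",cv2.resize(ft[205:262,238:290],None,fx=10,fy=10,interpolation=cv2.INTER_CUBIC))
E
python3 m.py
```

```text
green 390.95 226.64285714285714 140 382 400
[ 0.465197   -0.32249683  0.017     ] [ 0.42307303 -0.40888461  0.014     ] 0.09611075886612955 -115.9945542880118
knob px 263.5 253.0 16 [0.43940105 0.12552618 0.055     ]
base [[238.0, 205.0], [289.0, 205.0], [289.0, 274.0], [238.0, 274.0]]
```

View pics/j.png

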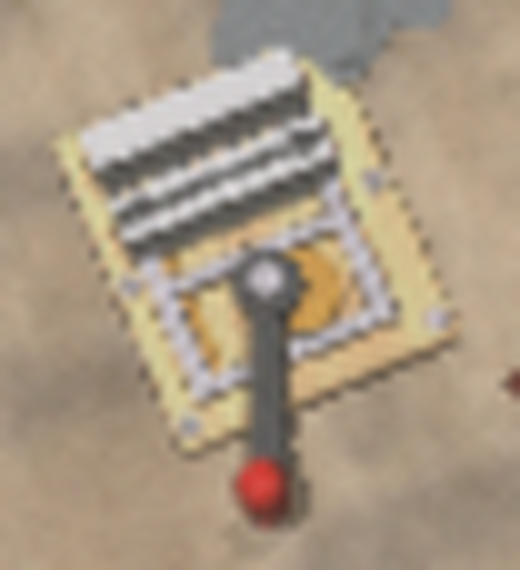

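The zoomed jig shows these positions (crop/10 + (238,205)):
- Fixed fence top is the upper white strip, from (80,130) to (290,50).
- Slot is the dark band below it, followed by the sliding fence.
- Base corners are (60,143), (190,450), (457,338).
- Pivot is (267,278) and knob (263,485).

Next I'll compute the pose and the slot profile.

```bash
cat > j.py <<'E'
from h import *
T=r.capture("top")
P=lambda x,y,z:onz(T,238+x/10-.45,205+y/10-.45,z)
A,B,C=P(60,143,.012),P(190,450,.012),P(457,338,.012)
print(A,B,C,np.linalg.norm(A-B),np.linalg.norm(C-B))
ax=(C-B)[:2]/np.linalg.norm(C-B); ay=(A-B)[:2]/np.linalg.norm(A-B)
print(np.degrees([np.arctan2(ax[1],ax[0]),np.arctan2(ay[1],ay[0])-np.pi/2]))
yaw=np.mean([np.arctan2(ax[1],ax[0]),np.arctan2(ay[1],ay[0])-np.pi/2])
ex=np.array([np.cos(yaw),np.sin(yaw)]);ey=np.array([-ex[1],ex[0]])
# origin: A=(-49,34) B=(-49,-94) C=(57,-94)
o=np.mean([A[:2]+.049*ex-.034*ey,B[:2]+.049*ex+.094*ey,C[:2]-.057*ex+.094*ey],0);print("jig",o,np.degrees(yaw))
for n,p in(("pivot",P(267,278,.033)),("knob",P(263,483,.058))):
    d=p[:2]-o; print(n,p.round(4),"jig",(d@ex).round(4),(d@ey).round(4))
g=cv2.cvtColor(T["frame"],cv2.COLOR_BGR2GRAY).astype(np.float32)
for x0,x1 in((-.035,0),(0,.035)):
  ys=np.arange(-.04,.04,.001);X=np.linspace(x0,x1,30)
  pr=[]
  for y in ys:
    uv=np.array([proj(T,[*(o+x*ex+y*ey),.042]) for x in X],np.float32)
    pr.append(cv2.remap(g,uv[:,:1],uv[:,1:],cv2.INTER_LINEAR).mean())
  print(x0,[(int(round(y*1000)),int(p)) for y,p in zip(ys,pr)][::1])
E
python3 j.py
```

```text
[0.59799887 0.14429601 0.012     ] [0.47370495 0.14249738 0.012     ] [0.47429795 0.04227841 0.012     ] 0.12430692633903913 0.10022073122134664
[-89.66098672 -89.1709442 ]
jig [0.56680389 0.09654789] -89.41596545695185
pivot [0.5141 0.0959 0.033 ] jig 0.0001 -0.0527
knob [0.4385 0.1243 0.058 ] jig -0.0291 -0.128
-0.035 [(-40, 175), (-39, 177), (-38, 177), (-37, 172), (-36, 164), (-35, 151), (-34, 136), (-33, 122), (-32, 111), (-31, 103), (-30, 97), (-29, 94), (-28, 93), (-27, 95), (-26, 104), (-25, 121), (-24, 143), (-23, 166), (-22, 183), (-21, 191), (-20, 189), (-19, 178), (-18, 161), (-17, 142), (-16, 127), (-15, 119), (-14, 122), (-13, 134), (-12, 150), (-11, 167), (-10, 180), (-9, 186), (-8, 184), (-7, 172), (-6, 155), (-5, 136), (-4, 120), (-3, 108), (-2, 99), (-1, 94), (0, 92), (1, 91), (2, 92), (3, 97), (4, 108), (5, 127), (6, 150), (7, 172), (8, 188), (9, 198), (10, 204), (11, 206), (12, 208), (13, 208), (14, 208), (15, 208), (16, 208), (17, 208), (18, 207), (19, 204), (20, 197), (21, 186), (22, 175), (23, 167), (24, 162), (25, 161), (26, 162), (27, 163), (28, 164), (29, 16
[... 308 characters left out ...]
4, 140), (-23, 164), (-22, 181), (-21, 189), (-20, 188), (-19, 178), (-18, 163), (-17, 146), (-16, 130), (-15, 122), (-14, 122), (-13, 131), (-12, 146), (-11, 163), (-10, 178), (-9, 186), (-8, 185), (-7, 173), (-6, 156), (-5, 137), (-4, 122), (-3, 109), (-2, 101), (-1, 95), (0, 93), (1, 92), (2, 93), (3, 97), (4, 106), (5, 123), (6, 145), (7, 166), (8, 184), (9, 196), (10, 202), (11, 205), (12, 207), (13, 208), (14, 208), (15, 208), (16, 208), (17, 208), (18, 206), (19, 202), (20, 194), (21, 183), (22, 170), (23, 159), (24, 151), (25, 147), (26, 145), (27, 144), (28, 143), (29, 144), (30, 145), (31, 145), (32, 145), (33, 145), (34, 146), (35, 146), (36, 146), (37, 146), (38, 146), (39, 146)]
```

Measured: slot about 11 mm and lever about +0.37 rad, so the lever has to come back roughly 0.33 rad, about 26 mm at the knob along world -y. I'll set the lever first, then fetch the gauge.

```bash
cat > go.py <<'E'
import sys; from h import *
from scipy.spatial.transform import Rotation as Q
def need(x,y,z,yaw):
    s=r.observe(); w=s["eef_rot"]; R=Q.from_quat([w[1],w[2],w[3],w[0]])
    a=np.radians(yaw); G=Q.from_matrix(np.array([[np.cos(a),np.sin(a),0],[np.sin(a),-np.cos(a),0],[0,0,-1]]))
    print("lin",(R.inv().apply(np.array([x,y,z])-s["tcp_pos"])/.04).round(2).tolist(),"dr",(np.degrees((R.inv()*G).as_rotvec())/8).round(2).tolist(),"t",s["time_s"],s["tcp_pos"].round(4),"F",s["force"].round(1),"w",round(s["gripper_width"],4))
if __name__=="__main__": need(*map(float,sys.argv[1:5]))
E
python3 go.py .46 -.28 .2 64
```

```text
lin [8.54, -5.21, 0.56] dr [-0.0, -0.0, -5.59] t 0.35 [ 0.2066 -0.5897  0.2223] F [-0.9  0.7  0.5] w 0.0868
```

```bash
python3 -m jog '{"dr":[[0,0,-5.6],[0,0,-5.6],[0,0,-5.6],[0,0,-5.6],[0,0,-5.6],[0,0,-5.6],[0,0,-5.6],[0,0,-5.6],[0,0,-5.6],[0,0,-5.6]],"linear":[[8.5,-5.2,0.5],[8.5,-5.2,0.5],[8.5,-5.2,0.5],[8.5,-5.2,0.5],[8.5,-5.2,0.5],[8.5,-5.2,0.5],[8.5,-5.2,0.5],[8.5,-5.2,0.5],[8.5,-5.2,0.5],[8.5,-5.2,0.5]],"gripper":[0,0,0,0,0,0,0,0,0,0]}'; python3 go.py .439 .124 .12 90
```

```text
time_s: 1.35
tcp_pos: [0.4593, -0.2802, 0.2026]
eef_rot: [0.0, 0.847, 0.532, -0.0]
force: [-0.2, 0.2, 0.8]
gripper_width: 0.0873
gripper_force: 0.0
lin [8.89, -4.84, 2.06] dr [-0.0, 0.0, -3.21] t 1.35 [ 0.4593 -0.2802  0.2026] F [-0.2  0.2  0.8] w 0.0873
```

```bash
python3 -m jog '{"dr":[[0,0,-3.2],[0,0,-3.2],[0,0,-3.2],[0,0,-3.2],[0,0,-3.2],[0,0,-3.2],[0,0,-3.2],[0,0,-3.2],[0,0,-3.2],[0,0,-3.2],[0,0,-3.2]],"linear":[[8.9,-4.8,0],[8.9,-4.8,0],[8.9,-4.8,0],[8.9,-4.8,0],[8.9,-4.8,0],[8.9,-4.8,0],[8.9,-4.8,2],[8.9,-4.8,2],[8.9,-4.8,2],[8.9,-4.8,2],[8.9,-4.8,2]],"gripper":[100,100,100,100,100,100,100,100,100,100,100]}'; python3 go.py .439 .124 .04 90
python3 - <<'E'
from h import *
T=r.capture("top");S=r.capture("side")
ts=r.observe()["tcp_pos"]; a,b=proj(T,ts),proj(S,ts);print(a,b)
def crop(c,p):
    u,v=map(int,p);return cv2.resize(c["frame"][v-45:v+45,u-50:u+50],None,fx=4,fy=4,interpolation=cv2.INTER_CUBIC)
cv2.imwrite("pics/k.png",np.hstack([crop(T,a),crop(S,b)]))
E
```

```text
time_s: 2.45
tcp_pos: [0.4421, 0.1218, 0.1225]
eef_rot: [0.0, 0.709, 0.705, -0.0]
force: [-0.6, -0.1, 0.1]
gripper_width: 0.0529
gripper_force: 0.0
lin [0.06, -0.08, 2.06] dr [-0.0, 0.0, -0.04] t 2.45 [0.4421 0.1218 0.1225] F [-0.6 -0.1  0.1] w 0.0529
[262.26789961 245.69660197] [259.13684981 200.44745026]
```

View pics/k.png

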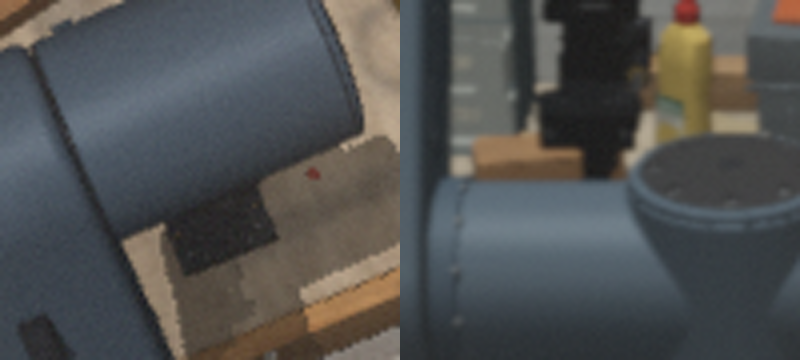

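Both views are blocked by the arm here. The ±17 mm opening easily covers my knob estimate, so I'll descend and grip by feel.

```bash
python3 -m jog '{"dr":[[0,0,0],[0,0,0],[0,0,0],[0,0,0],[0,0,0],[0,0,0],[0,0,0],[0,0,0],[0,0,0]],"linear":[[0.06,-0.08,1],[0.06,-0.08,2],[0.06,-0.08,2.05],[0.06,-0.08,2.05],[0.06,-0.08,2.05],[0.06,-0.08,2.05],[0.06,-0.08,2.05],[0.06,-0.08,2.05],[0.06,-0.08,2.05]],"gripper":[100,100,100,255,255,255,255,255,255]}'; python3 go.py .434 .098 .04 90
```

```text
time_s: 3.45
tcp_pos: [0.4369, 0.1255, 0.0413]
eef_rot: [-0.001, 0.709, 0.705, -0.001]
force: [-3.8, 0.6, 8.5]
gripper_width: 0.0165
gripper_force: 30.1
lin [-0.69, -0.07, 0.03] dr [-0.02, 0.0, -0.04] t 3.45 [0.4369 0.1255 0.0413] F [-3.8  0.6  8.5] w 0.0165
```

```bash
python3 -m jog '{"dr":[[0,0,0],[0,0,0],[0,0,0],[0,0,0],[0,0,0],[0,0,0],[0,0,0]],"linear":[[-0.11,-0.03,0],[-0.22,-0.06,0],[-0.33,-0.09,0],[-0.44,-0.11,0],[-0.55,-0.13,0],[-0.66,-0.14,0],[-0.66,-0.14,0]],"gripper":[255,255,255,255,255,255,255]}'
```

```text
time_s: 4.15
tcp_pos: [0.4319, 0.0998, 0.0413]
eef_rot: [-0.0, 0.709, 0.705, 0.0]
force: [-2.5, 5.7, 7.9]
gripper_width: 0.0161
gripper_force: 30.1
```

```bash
python3 -m jog '{"dr":[[0,0,0],[0,0,0],[0,0,0],[0,0,0],[0,0,0],[0,0,0]],"linear":[[0,0,0],[0,0,0],[0,0,0],[0,0,-1],[0,0,-2],[0,0,-3]],"gripper":[60,60,60,60,60,60]}'; python3 go.py .465 -.322 .15 64
```

```text
time_s: 4.75
tcp_pos: [0.4322, 0.0988, 0.1613]
eef_rot: [-0.001, 0.709, 0.705, -0.001]
force: [1.0, 0.1, -1.1]
gripper_width: 0.0567
gripper_force: 0.0
lin [-10.52, 0.88, 0.28] dr [-0.01, 0.0, 3.21] t 4.75 [0.4322 0.0988 0.1613] F [ 1.   0.1 -1.1] w 0.0567
```

```bash
python3 -m jog '{"dr":[[0,0,3.2],[0,0,3.2],[0,0,3.2],[0,0,3.2],[0,0,3.2],[0,0,3.2],[0,0,3.2],[0,0,3.2],[0,0,3.2],[0,0,3.2],[0,0,3.2]],"linear":[[-10.5,0.9,0.2],[-10.5,0.9,0.2],[-10.5,0.9,0.2],[-10.5,0.9,0.2],[-10.5,0.9,0.2],[-10.5,0.9,0.2],[-10.5,0.9,0.2],[-10.5,0.9,0.2],[-10.5,0.9,0.2],[-10.5,0.9,0.2],[-10.5,0.9,0.2]],"gripper":[60,60,60,60,60,60,60,60,60,60,60]}'; cat > w.py <<'E'
from h import *
T=r.capture("top"); o=np.array([.5668,.0965]);yaw=np.radians(-89.4)
ex=np.array([np.cos(yaw),np.sin(yaw)]);ey=np.array([-ex[1],ex[0]])
g=cv2.cvtColor(T["frame"],cv2.COLOR_BGR2GRAY).astype(np.float32);ys=np.arange(-.035,.026,.0005)
for x0,x1 in((-.035,0),(0,.035)):
  pr=np.array([np.mean([cv2.getRectSubPix(g,(1,1),tuple(map(float,proj(T,[*(o+x*ex+y*ey),.042]))))[0,0] for x in np.linspace(x0,x1,30)]) for y in ys])
  c=np.nonzero((pr[:-1]-145)*(pr[1:]-145)<0)[0]; print("edges mm",(ys[c]*1000).tolist(),"min",pr.min())
E
python3 w.py; python3 go.py .465 -.322 .15 64
python3 - <<'E'
from h import *
T=r.capture("top");S=r.capture("side")
A=T["frame"][195:275,225:305];B=S["frame"][195:255,360:440]
cv2.imwrite("pics/l.png",np.hstack([cv2.resize(A,(480,480),interpolation=2),cv2.resize(B,(320,240),interpolation=2).repeat(2,0)]))
E
```

```text
time_s: 5.85
tcp_pos: [0.4656, -0.3208, 0.1519]
eef_rot: [-0.001, 0.848, 0.53, -0.0]
force: [-0.3, -0.1, 0.5]
gripper_width: 0.0666
gripper_force: 0.0
edges mm [-32.0, -20.99999999999999, -14.499999999999986, -8.99999999999998, -3.499999999999975, 5.500000000000033] min 89.54623
edges mm [-31.5, -20.49999999999999, -14.499999999999986, -8.49999999999998, -3.499999999999975, 6.000000000000033, 24.50000000000005] min 88.34555
lin [-0.06, 0.01, 0.05] dr [-0.02, -0.01, 0.01] t 5.9 [ 0.4656 -0.3198  0.152 ] F [-0.3 -0.1  1. ] w 0.0665
```

View pics/l.png

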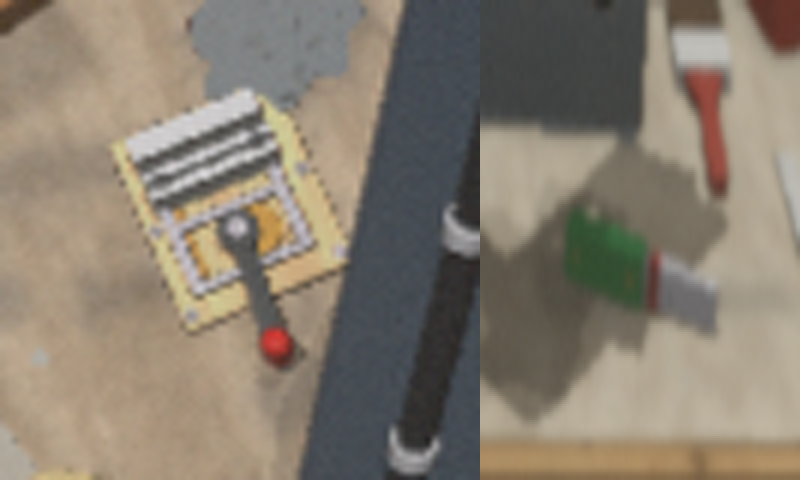

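The lever has swung to about 0 and the slot reads about 8.5 mm. The knob is at crop (277,345), and the gauge lies undisturbed under the gripper. Now I'll grasp it.

```bash
python3 -m jog '{"dr":[[0,0,0],[0,0,0],[0,0,0],[0,0,0],[0,0,0],[0,0,0],[0,0,0],[0,0,0],[0,0,0],[0,0,0],[0,0,0]],"linear":[[0,0,1],[0,0,2],[0,0,3],[0,0,3.6],[0,0,3.68],[0,0,3.68],[0,0,3.68],[0,0,3.68],[0,0,3.68],[0,0,3.68],[0,0,3.68]],"gripper":[60,60,60,60,60,60,255,255,255,255,255]}'
```

```text
time_s: 7.1
tcp_pos: [0.4666, -0.3215, 0.0059]
eef_rot: [0.0, 0.848, 0.531, 0.0]
force: [0.3, 0.0, 0.9]
gripper_width: 0.0347
gripper_force: 0.0
```

```bash
python3 -m jog '{"dr":[[0,0,0],[0,0,0],[0,0,0],[0,0,0],[0,0,0],[0,0,0],[0,0,0],[0,0,0]],"linear":[[0,0,0],[0,0,0],[0,0,0],[0,0,0],[0,0,0],[0,0,-1],[0,0,-2],[0,0,-2.5]],"gripper":[255,255,255,255,255,255,255,255]}'; python3 go.py .46 .28 .2 90.6
```

```text
time_s: 7.9
tcp_pos: [0.4669, -0.3216, 0.1075]
eef_rot: [0.001, 0.848, 0.531, 0.0]
force: [0.6, -0.8, -1.9]
gripper_width: 0.0196
gripper_force: 29.9
lin [13.45, -6.72, -2.33] dr [0.01, 0.01, -3.31] t 7.9 [ 0.4669 -0.3216  0.1075] F [ 0.6 -0.8 -1.9] w 0.0196
```

```bash
python3 - <<'E'
from h import *
T=r.capture("top")
for n,u,v,z in(("bottle top",241,150,.19),("bottle foot",247,178,0),("offcut",215,193,.035),("tin",183,224,.049),("spanner",150,240,.005),("measure",319,192,.06)): print(n,onz(T,u,v,z).round(3))
E
python3 go.py .568 .265 .15 90.6
```

```text
bottle top [0.761 0.067 0.19 ]
bottle foot [0.749 0.076 0.   ]
offcut [0.722 0.204 0.035]
tin [0.649 0.343 0.049]
spanner [0.658 0.473 0.005]
measure [ 0.567 -0.135  0.06 ]
lin [14.31, -4.16, -1.06] dr [0.04, 0.03, -3.31] t 7.95 [ 0.468  -0.3226  0.1099] F [ 0.1 -0.6  1.5] w 0.0198
```

```bash
python3 -m jog '{"dr":[[0,0,0],[0,0,-3.3],[0,0,-3.3],[0,0,-3.3],[0,0,-3.3],[0,0,-3.3],[0,0,-3.3],[0,0,-3.3]],"linear":[[0,0,-1],[3,-1.5,-1.2],[5,-2.8,-1.2],[6,-3.5,-1.2],[7,-4,-1.2],[8,-4.5,-1.2],[8,-4.5,-1.2],[8,-4.5,-1.2]],"gripper":[255,255,255,255,255,255,255,255]}'; python3 go.py .568 .265 .12 90.6
```

```text
time_s: 8.75
tcp_pos: [0.4438, 0.0299, 0.1522]
eef_rot: [-0.001, 0.704, 0.71, -0.001]
force: [1.5, -0.7, -1.5]
gripper_width: 0.0197
gripper_force: 29.9
lin [5.85, 3.15, 0.8] dr [-0.02, -0.0, -0.02] t 8.75 [0.4438 0.0299 0.1522] F [ 1.5 -0.7 -1.5] w 0.0197
```

```bash
python3 -m jog '{"dr":[[0,0,0],[0,0,0],[0,0,0],[0,0,0],[0,0,0],[0,0,0],[0,0,0],[0,0,0],[0,0,0],[0,0,0]],"linear":[[5.85,3.15,0],[5.85,3.15,0],[5.85,3.15,0],[5.85,3.15,0],[5.85,3.15,0],[5.85,3.15,0],[5.85,3.15,0.8],[5.85,3.15,2],[5.85,3.15,2.5],[5.85,3.15,2.5]],"gripper":[255,255,255,255,255,255,255,255,255,255]}'; python3 go.py .568 .265 .019 90.6; python3 w.py
python3 - <<'E'
from h import *
T=r.capture("top");S=r.capture("side")
A=T["frame"][180:280,195:295];B=S["frame"][170:250,230:310]
cv2.imwrite("pics/n.png",np.hstack([cv2.resize(A,(480,480),interpolation=2),cv2.resize(B,(320,320),interpolation=2)[:, :] if 0 else np.vstack([cv2.resize(B,(320,320),interpolation=2),np.zeros((160,320,3),np.uint8)])]))
E
```

```text
time_s: 9.75
tcp_pos: [0.5648, 0.2619, 0.0479]
eef_rot: [-0.003, 0.704, 0.71, -0.005]
force: [-0.6, -0.3, 0.4]
gripper_width: 0.0196
gripper_force: 29.9
lin [0.08, 0.09, 0.72] dr [-0.08, 0.02, -0.01] t 9.75 [0.5648 0.2619 0.0479] F [-0.6 -0.3  0.4] w 0.0196
edges mm [-18.49999999999999, -16.999999999999986, -7.99999999999998, -3.999999999999976, 6.000000000000033] min 76.37426
edges mm [-20.49999999999999, -14.499999999999986, -8.49999999999998, -3.999999999999976, 6.000000000000033, 23.50000000000005] min 82.728645
```

View pics/n.png

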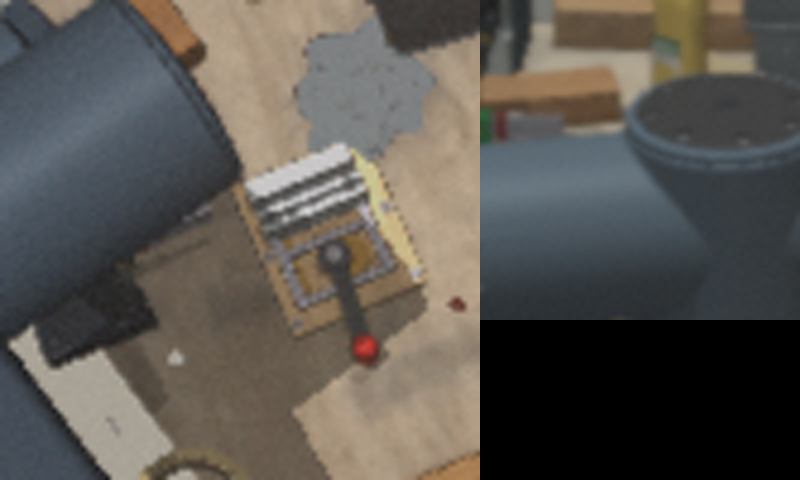

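The side view shows the gauge with its red band at about px (235,201) and tip at about (250.5,201). In the top view its nose is just clear of the mouth, under the forearm's edge. I'll work out the tip from these.

```bash
python3 - <<'E'
from h import *
S=r.capture("side");T=r.capture("top");p=r.observe()["tcp_pos"];z=p[2]-.006
f=S["frame"]; hs=cv2.cvtColor(f,cv2.COLOR_BGR2HSV)
for v in (198,200,202): print(v,[tuple(map(int,f[v,u])) for u in range(230,258,1)])
print("z",z)
for y in(.098,.035,.060): print(y,proj(S,[p[0],p[1]-y,z+.018]).round(1),proj(T,[p[0],p[1]-y,z+.025]).round(1))
E
```

```text
198 [(58, 92, 47), (58, 91, 50), (62, 84, 64), (68, 77, 85), (59, 63, 94), (52, 55, 94), (75, 77, 99), (91, 91, 99), (98, 97, 101), (101, 101, 105), (106, 107, 110), (103, 105, 110), (102, 105, 111), (101, 105, 112), (99, 103, 112), (97, 102, 109), (97, 102, 110), (94, 99, 106), (91, 97, 104), (88, 94, 104), (76, 86, 98), (62, 77, 94), (54, 72, 93), (52, 72, 93), (52, 72, 92), (52, 73, 93), (55, 73, 94), (51, 71, 92)]
200 [(48, 75, 41), (51, 75, 44), (60, 74, 59), (63, 65, 72), (51, 53, 79), (48, 47, 79), (68, 67, 83), (83, 81, 86), (89, 88, 88), (93, 90, 91), (93, 92, 93), (91, 90, 91), (91, 89, 90), (91, 90, 90), (92, 90, 91), (91, 90, 91), (92, 90, 91), (92, 91, 91), (90, 89, 90), (89, 88, 90), (76, 82, 88), (61, 74, 88), (52, 69, 88), (52, 69, 87), (52, 68, 87), (53, 70, 89), (59, 76, 93), (60, 77, 94)]
202 [(47, 74, 55), (49, 73, 45), (54, 69, 53), (62, 67, 73), (53, 53, 78), (48, 48, 78), (63, 63, 81), (82, 80, 85), (88, 86, 87), (87, 84, 85), (89, 86, 87), (89, 87, 88), (90, 87, 88), (89, 87, 88), (91, 88, 89), (89, 88, 88), (89, 88, 89), (90, 88, 89), (90, 89, 88), (91, 90, 91), (93, 97, 101), (105, 115, 122), (110, 123, 131), (113, 127, 135), (116, 130, 137), (116, 129, 136), (116, 131, 137), (116, 130, 136)]
z 0.04876300592238982
0.098 [250.4 199.4] [238.1 221.9]
0.035 [232.5 199.3] [220.7 228.9]
0.06 [239.6 199.4] [227.6 226.1]
```

```bash
python3 go.py .5682 .262 .02 90.6
```

```text
lin [-0.03, -0.06, 0.87] dr [0.02, -0.01, -0.01] t 10.0 [0.5705 0.2633 0.0548] F [ 0.1  0.2 -1.6] w 0.0196
```

```bash
python3 -m jog '{"dr":[[0,0,0],[0,0,0],[0,0,0],[0,0,0],[0,0,0],[0,0,0],[0,0,0],[0,0,0],[0,0,0]],"linear":[[-0.03,-0.06,0.5],[-0.03,-0.06,0.87],[-0.03,-0.06,0.87],[-0.2,-0.06,0.87],[-0.4,-0.06,0.87],[-0.5,-0.06,0.87],[-0.6,-0.06,0.87],[-0.6,-0.06,0.87],[-0.6,-0.06,0.87]],"gripper":[255,255,255,255,255,255,255,255,255]}'; python3 go.py .5682 .22 .02 90.6
```

```text
time_s: 10.9
tcp_pos: [0.5672, 0.2389, 0.0186]
eef_rot: [0.0, 0.704, 0.71, 0.0]
force: [-0.4, 1.0, -1.7]
gripper_width: 0.0199
gripper_force: 29.9
lin [-0.47, 0.02, -0.04] dr [0.0, -0.0, -0.02] t 10.9 [0.5672 0.2389 0.0186] F [-0.4  1.  -1.7] w 0.0199
```

```bash
python3 -m jog '{"dr":[[0,0,0],[0,0,0],[0,0,0],[0,0,0],[0,0,0],[0,0,0]],"linear":[[-0.06,0.01,-0.03],[-0.12,0.02,-0.03],[-0.18,0.02,-0.03],[-0.24,0.02,-0.03],[-0.3,0.02,-0.03],[-0.3,0.02,-0.03]],"gripper":[255,255,255,255,255,255]}'
```

```text
time_s: 11.5
tcp_pos: [0.5691, 0.2332, 0.0206]
eef_rot: [-0.002, 0.706, 0.709, 0.005]
force: [-1.0, 20.0, -1.1]
gripper_width: 0.0198
gripper_force: 30.0
```

The nose is stopped at the mouth with 20 N, which points to a lateral offset. I'll ease off and look.

```bash
python3 -c "
from h import *
s=r.observe();print(s['force'],s['wrist_torque'],s['tcp_pos'])"
python3 -m jog '{"dr":[[0,0,0],[0,0,0],[0,0,0]],"linear":[[0.2,0,0],[0.2,0,0],[0.2,0,0]],"gripper":[255,255,255]}'
python3 - <<'E'
from h import *
T=r.capture("top");p=r.observe()["tcp_pos"];print(p,proj(T,[p[0],p[1]-.098,.040]))
A=T["frame"][200:250,220:290]
cv2.imwrite("pics/q.png",cv2.resize(A,None,fx=10,fy=10,interpolation=cv2.INTER_CUBIC))
E
```

```text
[-0.96525874 20.01371001 -1.12201635] [3.34223762e+00 7.51916845e-02 2.22075934e-03] [0.569104   0.23319312 0.02055651]
time_s: 11.8
tcp_pos: [0.5676, 0.2346, 0.0194]
eef_rot: [0.0, 0.704, 0.71, -0.0]
force: [-0.2, -0.6, -1.3]
gripper_width: 0.0199
gripper_force: 30.0
[0.56768298 0.23436262 0.01936334] [247.62991384 222.73874168]
```

View pics/q.png

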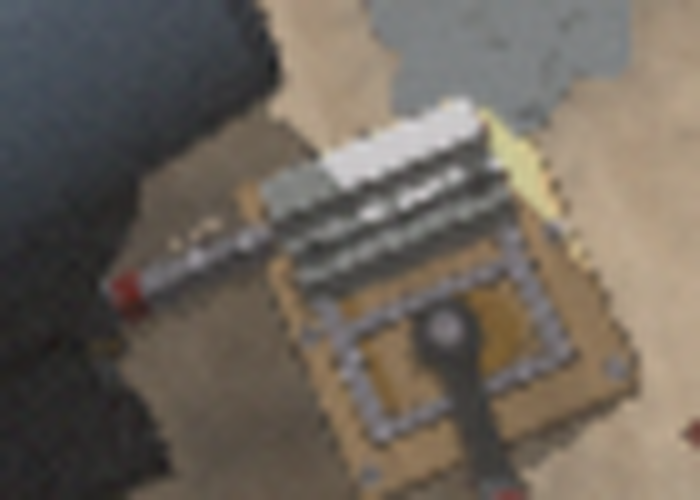

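The gauge is clearly visible, from its red band at crop (125,292) to the tip at (268,235). The slot's dark band at the mouth is centred near (281,224), so the gauge looks about 2 mm too far towards -x. I'll measure both with the same profile.

```bash
python3 - <<'E'
from h import *
T=r.capture("top"); o=np.array([.5668,.0965]);yaw=np.radians(-89.4)
ex=np.array([np.cos(yaw),np.sin(yaw)]);ey=np.array([-ex[1],ex[0]])
g=cv2.cvtColor(T["frame"],cv2.COLOR_BGR2GRAY).astype(np.float32);ys=np.arange(-.03,.026,.001)
for x0,x1,z in((-.085,-.07,.0385),(-.065,-.045,.0385),(-.036,-.01,.042),(-.01,.03,.042)):
  pr=[int(np.mean([cv2.getRectSubPix(g,(1,1),tuple(map(float,proj(T,[*(o+x*ex+y*ey),z]))))[0,0] for x in np.linspace(x0,x1,30)])) for y in ys]
  print(x0,x1,list(zip((ys*1000).round().astype(int).tolist(),pr)))
E
```

```text
-0.085 -0.07 [(-30, 92), (-29, 92), (-28, 93), (-27, 93), (-26, 93), (-25, 93), (-24, 93), (-23, 94), (-22, 94), (-21, 94), (-20, 94), (-19, 94), (-18, 94), (-17, 93), (-16, 93), (-15, 92), (-14, 89), (-13, 85), (-12, 82), (-11, 79), (-10, 76), (-9, 74), (-8, 72), (-7, 70), (-6, 68), (-5, 67), (-4, 66), (-3, 65), (-2, 67), (-1, 69), (0, 75), (1, 82), (2, 90), (3, 99), (4, 105), (5, 108), (6, 108), (7, 106), (8, 101), (9, 98), (10, 96), (11, 96), (12, 96), (13, 95), (14, 92), (15, 89), (16, 86), (17, 85), (18, 84), (19, 83), (20, 83), (21, 83), (22, 82), (23, 81), (24, 81), (25, 81)]
-0.065 -0.045 [(-30, 94), (-29, 95), (-28, 96), (-27, 97), (-26, 97), (-25, 97), (-24, 96), (-23, 95), (-22, 95), (-21, 95), (-20, 95), (-19, 95), (-18, 95), (-17, 95), (-16, 96), (-15, 96), (-14, 95), (-13, 94), (-12, 93), (-11, 91), (-10, 88), (-9, 86), (-8, 82), (-7, 78), (-6, 74), (-5, 70), (-4, 67), (-3, 66), (-2, 66), (-1, 67), (0, 74), (1, 84), (2, 95), (3, 105), (4, 110), (5, 111), (6, 109), (7, 106), (8, 101), (9, 97), (10, 96), (11, 98), (12, 102), (13, 105), (14, 107), (15, 107), (16, 104), (17
[... 621 characters left out ...]
49), (19, 148), (20, 143), (21, 135), (22, 126), (23, 120), (24, 117), (25, 116)]
-0.01 0.03 [(-30, 87), (-29, 82), (-28, 78), (-27, 75), (-26, 73), (-25, 72), (-24, 73), (-23, 77), (-22, 85), (-21, 96), (-20, 107), (-19, 116), (-18, 119), (-17, 118), (-16, 112), (-15, 104), (-14, 94), (-13, 86), (-12, 82), (-11, 85), (-10, 97), (-9, 114), (-8, 131), (-7, 145), (-6, 152), (-5, 150), (-4, 141), (-3, 128), (-2, 115), (-1, 103), (0, 95), (1, 90), (2, 87), (3, 89), (4, 97), (5, 114), (6, 136), (7, 158), (8, 176), (9, 187), (10, 193), (11, 197), (12, 198), (13, 199), (14, 200), (15, 200), (16, 200), (17, 200), (18, 198), (19, 194), (20, 186), (21, 175), (22, 163), (23, 153), (24, 146), (25, 143)]
```

Numbers: gauge centre at jig y ≈ 4.3 mm and slot from -2.7 to 6.0 (centre 1.65, about 8.7 mm wide). I'll shift 2.5 mm towards world -x, which agrees with the sign of the lateral force.

```bash
python3 -m jog '{"dr":[[0,0,0],[0,0,0],[0,0,0],[0,0,0],[0,0,0],[0,0,0],[0,0,0],[0,0,0]],"linear":[[0.06,-0.06,-0.02],[0.06,-0.06,-0.02],[0,-0.06,-0.02],[-0.06,-0.06,-0.02],[-0.12,-0.06,-0.02],[-0.18,-0.06,-0.02],[-0.24,-0.06,-0.02],[-0.24,-0.06,-0.02]],"gripper":[255,255,255,255,255,255,255,255]}'
```

```text
time_s: 12.7
tcp_pos: [0.5656, 0.225, 0.0204]
eef_rot: [0.0, 0.704, 0.71, -0.0]
force: [-0.2, -0.8, -1.6]
gripper_width: 0.0196
gripper_force: 30.0
```

The nose is in and free. I'll run on to the no-go step.

```bash
python3 -m jog '{"dr":[[0,0,0],[0,0,0],[0,0,0],[0,0,0],[0,0,0],[0,0,0],[0,0,0]],"linear":[[-0.1,0,0],[-0.2,0,0],[-0.3,0,0],[-0.4,0,0],[-0.5,0,0],[-0.6,0,0],[-0.65,0,0]],"gripper":[255,255,255,255,255,255,255]}'
```

```text
time_s: 13.4
tcp_pos: [0.5657, 0.1989, 0.0203]
eef_rot: [-0.0, 0.704, 0.71, -0.0]
force: [-1.4, 0.4, -1.2]
gripper_width: 0.0198
gripper_force: 30.0
```

```bash
python3 -m jog '{"dr":[[0,0,0],[0,0,0],[0,0,0],[0,0,0],[0,0,0],[0,0,0],[0,0,0]],"linear":[[-0.04,0,0],[-0.08,0,0],[-0.12,0,0],[-0.15,0,0],[-0.18,0,0],[-0.2,0,0],[-0.2,0,0]],"gripper":[255,255,255,255,255,255,255]}'
```

```text
time_s: 14.1
tcp_pos: [0.566, 0.1953, 0.0208]
eef_rot: [-0.001, 0.705, 0.709, 0.003]
force: [-0.9, 14.1, -0.8]
gripper_width: 0.0197
gripper_force: 30.0
```

The go step slid in and the no-go stopped exactly 38 mm after the nose contact, with 14 N. My width estimate of 8.7 mm is close to 9, so I'll check the slot width by the go step's side play.

```bash
python3 -m jog '{"dr":[[0,0,0],[0,0,0],[0,0,0],[0,0,0],[0,0,0]],"linear":[[0.2,0,0],[0.2,0.05,0],[0.2,0.08,0],[0.2,0.08,0],[0.2,0.08,0]],"gripper":[255,255,255,255,255]}'; python3 -m jog '{"dr":[[0,0,0],[0,0,0],[0,0,0]],"linear":[[0,0.04,0],[0,0.04,0],[0,0.04,0]],"gripper":[255,255,255]}'; python3 -m jog '{"dr":[[0,0,0],[0,0,0],[0,0,0],[0,0,0],[0,0,0],[0,0,0]],"linear":[[0,-0.06,0],[0,-0.12,0],[0,-0.16,0],[0,-0.16,0],[0,-0.16,0],[0,-0.16,0]],"gripper":[255,255,255,255,255,255]}'; python3 -m jog '{"dr":[[0,0,0],[0,0,0],[0,0,0]],"linear":[[0,-0.04,0],[0,-0.04,0],[0,-0.04,0]],"gripper":[255,255,255]}'
```

```text
time_s: 14.6
tcp_pos: [0.5665, 0.1991, 0.0197]
eef_rot: [-0.002, 0.705, 0.71, -0.002]
force: [-4.1, 3.3, 0.2]
gripper_width: 0.0197
gripper_force: 30.0
time_s: 14.9
tcp_pos: [0.5666, 0.1991, 0.0195]
eef_rot: [-0.003, 0.705, 0.709, -0.003]
force: [-6.0, 3.6, 0.9]
gripper_width: 0.0196
gripper_force: 30.0
time_s: 15.5
tcp_pos: [0.5648, 0.1993, 0.0205]
eef_rot: [0.0, 0.704, 0.71, 0.0]
force: [-0.0, 0.6, -1.3]
gripper_width: 0.0195
gripper_force: 30.0
time_s: 15.8
tcp_pos: [0.5631, 0.1993, 0.0205]
eef_rot: [0.0, 0.704, 0.71, 0.0]
force: [0.5, -0.4, -1.4]
gripper_width: 0.02
gripper_force: 30.0
```

```bash
python3 -m jog '{"dr":[[0,0,0],[0,0,0],[0,0,0]],"linear":[[0,-0.03,0],[0,-0.03,0],[0,-0.03,0]],"gripper":[255,255,255]}'; python3 -m jog '{"dr":[[0,0,0],[0,0,0],[0,0,0]],"linear":[[0,-0.04,0],[0,-0.04,0],[0,-0.04,0]],"gripper":[255,255,255]}'; python3 -m jog '{"dr":[[0,0,0],[0,0,0],[0,0,0]],"linear":[[0,-0.04,0],[0,-0.04,0],[0,-0.04,0]],"gripper":[255,255,255]}'
```

```text
time_s: 16.1
tcp_pos: [0.5628, 0.1993, 0.0207]
eef_rot: [0.001, 0.704, 0.71, 0.001]
force: [3.8, -1.2, -2.0]
gripper_width: 0.0197
gripper_force: 30.0
time_s: 16.4
tcp_pos: [0.5625, 0.1993, 0.0209]
eef_rot: [0.002, 0.704, 0.711, 0.002]
force: [6.7, -1.0, -2.2]
gripper_width: 0.0199
gripper_force: 30.1
time_s: 16.7
tcp_pos: [0.5622, 0.1994, 0.0211]
eef_rot: [0.003, 0.703, 0.711, 0.003]
force: [8.2, -0.3, -4.1]
gripper_width: 0.0197
gripper_force: 30.2
```

Side play is about 3.1–3.4 mm, so the slot is slightly over 9 mm and the no-go only stopped because it was off-centre. I need to narrow it by about 1.6 mm, which is 13 mm at the knob. With the gauge still held I'll nudge the knob with the nose at low force.

```bash
python3 -m jog '{"dr":[[0,0,0],[0,0,0],[0,0,0],[0,0,0],[0,0,0],[0,0,0],[0,0,0],[0,0,0],[0,0,0],[0,0,0],[0,0,0],[0,0,0]],"linear":[[0,0.08,0],[0.6,0.08,0],[1.3,0.08,0],[1.7,0.08,0],[1.7,0.08,-0.6],[1.7,-1,-0.6],[1.7,-2,-0.6],[1.7,-3.1,-0.6],[1.7,-3.1,-0.6],[1.7,-3.1,-0.6],[1.7,-3.1,-0.6],[1.7,-3.1,-0.6]],"gripper":[255,255,255,255,255,255,255,255,255,255,255,255]}'; python3 go.py .4335 .22 .0445 90.6; python3 - <<'E'
from h import *
T=r.capture("top");f=T["frame"];hs=cv2.cvtColor(f,cv2.COLOR_BGR2HSV)
m=(cv2.inRange(hs,(0,150,60),(6,255,255))|cv2.inRange(hs,(174,150,60),(180,255,255)));m[:240]=0;m[270:]=0;m[:,:255]=0;m[:,285:]=0
ys,xs=np.nonzero(m);print(len(xs)); 
if len(xs):print(xs.mean(),ys.mean(),onz(T,xs.mean(),ys.mean(),.058))
E
```

```text
time_s: 17.9
tcp_pos: [0.4353, 0.2665, 0.0445]
eef_rot: [0.0, 0.704, 0.71, 0.001]
force: [0.5, 0.2, -1.6]
gripper_width: 0.0197
gripper_force: 30.0
lin [-1.16, -0.05, -0.0] dr [0.01, -0.0, -0.02] t 17.9 [0.4353 0.2665 0.0445] F [ 0.5  0.2 -1.6] w 0.0197
15
270.4 251.6 [0.43374339 0.10253566 0.058     ]
```

```bash
python3 -m jog '{"dr":[[0,0,0],[0,0,0],[0,0,0],[0,0,0],[0,0,0],[0,0,0],[0,0,0],[0,0,0]],"linear":[[-0.5,-0.06,0],[-1,-0.06,0],[-1.2,-0.06,0],[-1.28,-0.06,0],[-1.36,-0.06,0],[-1.42,-0.06,0],[-1.48,-0.06,0],[-1.48,-0.06,0]],"gripper":[255,255,255,255,255,255,255,255]}'
```

```text
time_s: 18.75
tcp_pos: [0.4318, 0.2072, 0.0444]
eef_rot: [0.0, 0.704, 0.71, 0.0]
force: [-0.4, -0.6, -1.1]
gripper_width: 0.0199
gripper_force: 30.0
```

```bash
python3 -m jog '{"dr":[[0,0,0],[0,0,0],[0,0,0]],"linear":[[-0.05,0,0],[-0.08,0,0],[-0.08,0,0]],"gripper":[255,255,255]}';python3 -m jog '{"dr":[[0,0,0],[0,0,0],[0,0,0]],"linear":[[-0.05,0,0],[-0.08,0,0],[-0.08,0,0]],"gripper":[255,255,255]}'
```

```text
time_s: 19.05
tcp_pos: [0.4316, 0.2045, 0.0444]
eef_rot: [-0.0, 0.704, 0.71, 0.0]
force: [-0.6, 4.2, -1.0]
gripper_width: 0.0199
gripper_force: 30.0
time_s: 19.35
tcp_pos: [0.4313, 0.2011, 0.0444]
eef_rot: [-0.0, 0.704, 0.71, 0.0]
force: [-1.1, 4.4, -0.9]
gripper_width: 0.0199
gripper_force: 30.0
```

```bash
python3 -m jog '{"dr":[[0,0,0],[0,0,0],[0,0,0],[0,0,0],[0,0,0]],"linear":[[-0.06,0,0],[-0.12,0.01,0],[-0.17,0.02,0],[-0.21,0.03,0],[-0.21,0.03,0]],"gripper":[255,255,255,255,255]}'; python3 -m jog '{"dr":[[0,0,0],[0,0,0],[0,0,0],[0,0,0],[0,0,0]],"linear":[[1,0,0],[1.7,0,0],[1.7,1,0],[1.7,2,0],[1.7,2,0]],"gripper":[255,255,255,255,255]}'; python3 go.py .5646 .25 .0205 90.6;  python3 - <<'E'
from h import *
T=r.capture("top");f=T["frame"];hs=cv2.cvtColor(f,cv2.COLOR_BGR2HSV)
m=(cv2.inRange(hs,(0,150,60),(6,255,255))|cv2.inRange(hs,(174,150,60),(180,255,255)));m[:240]=0;m[270:]=0;m[:,:255]=0;m[:,285:]=0
ys,xs=np.nonzero(m);print(len(xs)); 
if len(xs):print(xs.mean(),ys.mean(),onz(T,xs.mean(),ys.mean(),.058))
E
python3 w.py
```

```text
time_s: 19.85
tcp_pos: [0.4314, 0.1924, 0.0442]
eef_rot: [-0.001, 0.704, 0.71, -0.001]
force: [-2.1, 3.9, -0.2]
gripper_width: 0.0199
gripper_force: 30.0
time_s: 20.35
tcp_pos: [0.5208, 0.2616, 0.0453]
eef_rot: [0.004, 0.704, 0.71, 0.005]
force: [-0.6, -0.6, -1.5]
gripper_width: 0.0197
gripper_force: 30.0
lin [-0.3, 1.09, 0.63] dr [0.09, -0.01, -0.01] t 20.35 [0.5208 0.2616 0.0453] F [-0.6 -0.6 -1.5] w 0.0197
14
274.35714285714283 249.78571428571428 [0.43429454 0.08799292 0.058     ]
edges mm [-31.0, -18.99999999999999, -12.999999999999984, -6.999999999999979, -1.999999999999974, 6.000000000000033] min 84.73286
edges mm [-30.0, -18.99999999999999, -12.499999999999984, -6.999999999999979, -1.999999999999974, 6.000000000000033, 23.50000000000005] min 87.53621
```

The knob moved about 14 mm, so the slot is now about 7.5 mm. I'll line up at x = 0.5655 and insert again.

```bash
python3 -m jog '{"dr":[[0,0,0],[0,0,0],[0,0,0],[0,0,0],[0,0,0]],"linear":[[-0.1,1.1,0],[-0.1,1.1,0.3],[-0.1,1.1,0.62],[-0.1,1.1,0.62],[-0.1,1.1,0.62]],"gripper":[255,255,255,255,255]}'; python3 go.py .5655 .225 .0205 90.6
```

```text
time_s: 20.95
tcp_pos: [0.554, 0.257, 0.0186]
eef_rot: [-0.001, 0.704, 0.71, -0.002]
force: [-0.5, 0.6, -2.6]
gripper_width: 0.0196
gripper_force: 30.0
lin [-0.8, 0.28, -0.05] dr [-0.03, 0.01, -0.01] t 20.95 [0.554  0.257  0.0186] F [-0.5  0.6 -2.6] w 0.0196
```

```bash
python3 -m jog '{"dr":[[0,0,0],[0,0,0],[0,0,0]],"linear":[[0,0.28,-0.03],[-0.35,0.28,-0.03],[-0.35,0.28,-0.03]],"gripper":[255,255,255]}'; python3 go.py .5655 .225 .0205 90.6
```

```text
time_s: 21.25
tcp_pos: [0.5685, 0.2417, 0.0213]
eef_rot: [0.0, 0.704, 0.71, 0.0]
force: [-0.3, -0.9, -1.2]
gripper_width: 0.0198
gripper_force: 30.0
lin [-0.42, -0.08, 0.02] dr [0.0, 0.0, -0.02] t 21.25 [0.5685 0.2417 0.0213] F [-0.3 -0.9 -1.2] w 0.0198
```

```bash
python3 -m jog '{"dr":[[0,0,0],[0,0,0],[0,0,0]],"linear":[[0,0,0],[0,0,0],[0,0,0]],"gripper":[255,255,255]}'; python3 go.py .5655 .225 .0205 90.6
```

```text
time_s: 21.55
tcp_pos: [0.5676, 0.2434, 0.0208]
eef_rot: [-0.0, 0.704, 0.71, -0.0]
force: [-0.0, -0.3, -1.2]
gripper_width: 0.0196
gripper_force: 30.0
lin [-0.46, -0.06, 0.01] dr [-0.0, -0.0, -0.01] t 21.55 [0.5676 0.2434 0.0208] F [-0.  -0.3 -1.2] w 0.0196
```

```bash
python3 -m jog '{"dr":[[0,0,0],[0,0,0],[0,0,0],[0,0,0],[0,0,0],[0,0,0],[0,0,0],[0,0,0]],"linear":[[0,-0.05,0],[-0.08,-0.05,0],[-0.16,-0.05,0],[-0.22,-0.05,0],[-0.28,-0.05,0],[-0.34,-0.05,0],[-0.4,-0.05,0],[-0.4,-0.05,0]],"gripper":[255,255,255,255,255,255,255,255]}'
```

```text
time_s: 22.35
tcp_pos: [0.5658, 0.2269, 0.0207]
eef_rot: [-0.0, 0.704, 0.71, -0.0]
force: [-0.2, -0.5, -2.2]
gripper_width: 0.0198
gripper_force: 30.0
```

In and free again. I'll run to just before the no-go step, then press lightly.

```bash
python3 -m jog '{"dr":[[0,0,0],[0,0,0],[0,0,0],[0,0,0],[0,0,0],[0,0,0],[0,0,0]],"linear":[[-0.1,0,0],[-0.2,0,0],[-0.3,0,0],[-0.4,0,0],[-0.5,0,0],[-0.6,0,0],[-0.68,0,0]],"gripper":[255,255,255,255,255,255,255]}'; python3 -m jog '{"dr":[[0,0,0],[0,0,0],[0,0,0],[0,0,0],[0,0,0],[0,0,0],[0,0,0],[0,0,0]],"linear":[[-0.04,0,0],[-0.08,0,0],[-0.12,0,0],[-0.16,0,0],[-0.2,0,0],[-0.2,0,0],[-0.2,0,0],[-0.2,0,0]],"gripper":[255,255,255,255,255,255,255,255]}'
```

```text
time_s: 23.05
tcp_pos: [0.5661, 0.1997, 0.0207]
eef_rot: [-0.0, 0.704, 0.71, -0.0]
force: [-0.3, -0.1, -1.5]
gripper_width: 0.02
gripper_force: 30.0
time_s: 23.85
tcp_pos: [0.5663, 0.1955, 0.021]
eef_rot: [-0.001, 0.705, 0.71, 0.002]
force: [-0.9, 10.8, -2.2]
gripper_width: 0.0198
gripper_force: 30.0
```

It stopped with 11 N. Now I'll repeat the side-play check to confirm the width.

```bash
python3 -m jog '{"dr":[[0,0,0],[0,0,0],[0,0,0],[0,0,0]],"linear":[[0.17,0.02,0],[0.17,0.06,0],[0.17,0.06,0],[0.17,0.06,0]],"gripper":[255,255,255,255]}';  python3 -m jog '{"dr":[[0,0,0],[0,0,0],[0,0,0],[0,0,0]],"linear":[[0,-0.05,0],[0,-0.1,0],[0,-0.1,0],[0,-0.1,0]],"gripper":[255,255,255,255]}'; python3 -m jog '{"dr":[[0,0,0],[0,0,0],[0,0,0]],"linear":[[0,-0.03,0],[0,-0.03,0],[0,-0.03,0]],"gripper":[255,255,255]}';python3 -m jog '{"dr":[[0,0,0],[0,0,0],[0,0,0]],"linear":[[0,-0.03,0],[0,-0.03,0],[0,-0.03,0]],"gripper":[255,255,255]}'
```

```text
time_s: 24.25
tcp_pos: [0.5664, 0.1992, 0.0202]
eef_rot: [-0.002, 0.704, 0.71, -0.002]
force: [-4.9, 2.5, -0.3]
gripper_width: 0.0201
gripper_force: 30.0
time_s: 24.65
tcp_pos: [0.5658, 0.1987, 0.0211]
eef_rot: [0.001, 0.704, 0.71, 0.001]
force: [-0.7, -1.0, -1.0]
gripper_width: 0.0199
gripper_force: 30.0
time_s: 24.95
tcp_pos: [0.5648, 0.1988, 0.0211]
eef_rot: [0.001, 0.704, 0.71, 0.001]
force: [2.0, -1.3, -1.0]
gripper_width: 0.0196
gripper_force: 30.0
time_s: 25.25
tcp_pos: [0.5645, 0.1988, 0.0212]
eef_rot: [0.002, 0.704, 0.711, 0.002]
force: [5.0, -1.5, -3.6]
gripper_width: 0.0198
gripper_force: 30.0
```

Play is now about 1.4 mm, so the slot is about 7.4 mm, well inside 6–9. One more centred proof press, then I'll withdraw.

```bash
python3 -m jog '{"dr":[[0,0,0],[0,0,0],[0,0,0],[0,0,0],[0,0,0],[0,0,0],[0,0,0],[0,0,0]],"linear":[[0,0.06,0],[0,0.06,0],[-0.08,0.06,0],[-0.16,0.06,0],[-0.2,0.06,0],[-0.2,0.06,0],[-0.2,0.06,0],[-0.2,0.06,0]],"gripper":[255,255,255,255,255,255,255,255]}'; python3 -m jog '{"dr":[[0,0,0],[0,0,0],[0,0,0],[0,0,0],[0,0,0],[0,0,0],[0,0,0],[0,0,0]],"linear":[[0.5,0,0],[1.2,0,0],[1.7,0,0],[1.8,0,0],[1.8,0,-1],[1.8,0,-2],[1.8,0,-2.5],[1.8,0,-2.5]],"gripper":[255,255,255,255,255,255,255,255]}'
python3 - <<'E'
from h import *
T=r.capture("top");f=T["frame"]
hs=cv2.cvtColor(f,cv2.COLOR_BGR2HSV)
P=[(147,262),(188,243),(206,293),(167,313)]
for u,v in P: print(onz(T,u,v,.018).round(3))
cv2.imwrite("pics/t.png",cv2.resize(f[215:325,120:250],None,fx=6,fy=5.4,interpolation=cv2.INTER_CUBIC))
E
```

```text
time_s: 26.05
tcp_pos: [0.5651, 0.1954, 0.0212]
eef_rot: [-0.001, 0.705, 0.709, 0.003]
force: [2.6, 13.9, -1.5]
gripper_width: 0.0198
gripper_force: 30.0
time_s: 26.85
tcp_pos: [0.5652, 0.2626, 0.1237]
eef_rot: [0.001, 0.704, 0.71, 0.002]
force: [0.5, 1.0, -1.6]
gripper_width: 0.0199
gripper_force: 30.0
[0.58  0.502 0.018]
[0.589 0.352 0.018]
[0.399 0.351 0.018]
[0.388 0.49  0.018]
```

View pics/t.png

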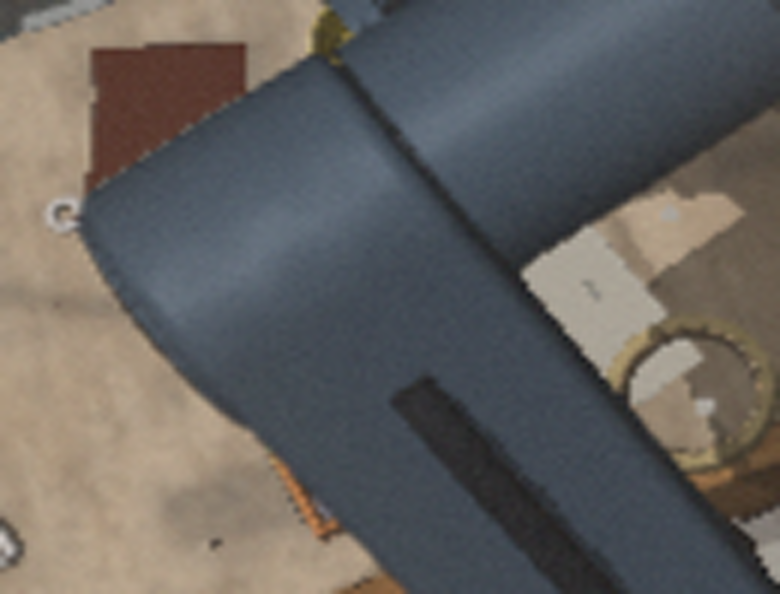

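The arm hides the tray here. The camera is fixed, so I'll measure the tray from the first saved top picture.

```bash
python3 - <<'E'
from h import *
T=r.capture("top");f=cv2.imread("pics/top0.png");hs=cv2.cvtColor(f,cv2.COLOR_BGR2HSV)
seed=hs[278,176];print(seed)
ff=f.copy();mk=np.zeros((402,642),np.uint8)
cv2.floodFill(ff,mk,(176,278),0,(14,14,14),(14,14,14),cv2.FLOODFILL_FIXED_RANGE|(255<<8)|cv2.FLOODFILL_MASK_ONLY)
m=cv2.morphologyEx(mk[1:-1,1:-1],cv2.MORPH_CLOSE,np.ones((5,5)));c=max(cv2.findContours(m,0,1)[0],key=cv2.contourArea)
W=np.array([onz(T,*p[0],.008)[:2] for p in c],np.float32);rc=cv2.minAreaRect(W);print(cv2.contourArea(c),rc,cv2.boxPoints(rc).round(3).tolist())
E
python3 go.py .49 .425 .15 90
```

```text
[137  12 143]
1768.0 ((0.4961147606372833, 0.43071919679641724), (0.20264890789985657, 0.10769724100828171), 8.888895034790039) [[0.3880000114440918, 0.46799999475479126], [0.40400001406669617, 0.3619999885559082], [0.6050000190734863, 0.3930000066757202], [0.5879999995231628, 0.5]]
lin [4.09, -1.79, -0.75] dr [-0.02, 0.0, 0.06] t 26.95 [0.5627 0.262  0.1201] F [ 0.  -0.3 -1.4] w 0.0197
```

Tray centre is about (0.494, 0.431), with its long axis 9° from world x. I'll lay the gauge along it with the tip towards -x and TCP at (0.525, 0.436), yaw 9°.

```bash
python3 go.py .525 .436 .12 9
```

```text
lin [4.36, -0.91, 0.0] dr [-0.01, 0.02, 10.18] t 26.95 [0.5627 0.262  0.1201] F [ 0.  -0.3 -1.4] w 0.0197
```

```bash
python3 -m jog '{"dr":[[0,0,2],[0,0,4],[0,0,6],[0,0,8],[0,0,10.2],[0,0,10.2],[0,0,10.2],[0,0,10.2],[0,0,10.2],[0,0,10.2],[0,0,10.2],[0,0,10.2]],"linear":[[1.5,-0.9,0],[2.5,-0.9,0],[3.5,-0.9,0],[4.35,-0.9,0],[4.35,-0.9,0],[4.35,-0.9,0],[4.35,-0.9,0],[4.35,-0.9,0],[4.35,-0.9,0],[4.35,-0.9,0],[4.35,-0.9,0],[4.35,-0.9,0]],"gripper":[255,255,255,255,255,255,255,255,255,255,255,255]}'; python3 go.py .525 .436 .016 9
```

```text
time_s: 28.15
tcp_pos: [0.5254, 0.4356, 0.1186]
eef_rot: [0.001, 0.997, 0.078, -0.002]
force: [-0.2, -0.2, -1.2]
gripper_width: 0.02
gripper_force: 30.0
lin [0.0, -0.01, 2.56] dr [0.01, 0.03, -0.0] t 28.15 [0.5254 0.4356 0.1186] F [-0.2 -0.2 -1.2] w 0.02
```

```bash
python3 -m jog '{"dr":[[0,0,0],[0,0,0],[0,0,0],[0,0,0],[0,0,0],[0,0,0],[0,0,0]],"linear":[[0,0,0.8],[0,0,1.6],[0,0,2.2],[0,0,2.4],[0,0,2.5],[0,0,2.56],[0,0,2.56]],"gripper":[255,255,255,255,255,255,255]}'; python3 go.py .525 .436 .0145 9
```

```text
time_s: 28.85
tcp_pos: [0.5273, 0.437, 0.0193]
eef_rot: [-0.0, 0.997, 0.078, 0.001]
force: [-0.1, -1.0, -0.7]
gripper_width: 0.0198
gripper_force: 30.0
lin [-0.06, 0.02, 0.12] dr [-0.0, -0.01, -0.01] t 28.85 [0.5273 0.437  0.0193] F [-0.1 -1.  -0.7] w 0.0198
```

```bash
python3 -m jog '{"dr":[[0,0,0],[0,0,0],[0,0,0],[0,0,0]],"linear":[[0,0,0.05],[0,0,0.1],[0,0,0.12],[0,0,0.12]],"gripper":[255,255,255,255]}'
```

```text
time_s: 29.25
tcp_pos: [0.5265, 0.4366, 0.0137]
eef_rot: [-0.0, 0.997, 0.078, 0.0]
force: [-1.2, 0.0, -1.3]
gripper_width: 0.0199
gripper_force: 30.0
```

```bash
python3 -m jog '{"dr":[[0,0,0],[0,0,0],[0,0,0],[0,0,0],[0,0,0],[0,0,0],[0,0,0],[0,0,0],[0,0,0]],"linear":[[0,0,0.02],[0,0,0.02],[0,0,0.02],[0,0,0.02],[0,0,0.02],[0,0,-0.5],[0,0,-1.5],[0,0,-3],[0,0,-4]],"gripper":[255,255,140,140,140,140,140,140,140]}'; python3 go.py .5 0 .2 60
```

```text
time_s: 30.15
tcp_pos: [0.526, 0.4363, 0.1744]
eef_rot: [0.0, 0.997, 0.078, -0.001]
force: [0.7, -0.3, 0.0]
gripper_width: 0.0393
gripper_force: 0.0
lin [-2.33, 10.68, -0.63] dr [-0.0, 0.01, -6.39] t 30.15 [0.526  0.4363 0.1744] F [ 0.7 -0.3  0. ] w 0.0393
```

Released. I'll move clear and check the tray.

```bash
python3 -m jog '{"dr":[[0,0,0],[0,0,0],[0,0,0],[0,0,0],[0,0,0],[0,0,0],[0,0,0],[0,0,0],[0,0,0],[0,0,0],[0,0,0],[0,0,0]],"linear":[[-2.3,14,-1],[-2.3,14,-1],[-2.3,14,-1],[-2.3,14,-1],[-2.3,14,-1],[-2.3,14,-1],[-2.3,14,-1],[-2.3,14,-1],[-2.3,14,-1],[-2.3,14,-1],[-2.3,14,-1],[-2.3,14,-1]],"gripper":[140,140,140,140,140,140,140,140,140,140,140,140]}'; python3 w.py; python3 - <<'E'
from h import *
T=r.capture("top");f=T["frame"];hs=cv2.cvtColor(f,cv2.COLOR_BGR2HSV)
m=cv2.inRange(hs,(45,80,40),(85,255,255));m[:230]=0;m[320:]=0;m[:,:140]=0;m[:,215:]=0
ys,xs=np.nonzero(m);print(len(xs),xs.mean(),ys.mean(),onz(T,xs.mean(),ys.mean(),.025))
cv2.imwrite("pics/z.png",cv2.resize(f[200:325,135:300],None,fx=4.6,fy=4.6,interpolation=cv2.INTER_CUBIC))
E
```

```text
time_s: 31.35
tcp_pos: [0.5229, -0.1357, 0.2142]
eef_rot: [0.001, 0.997, 0.076, 0.001]
force: [-0.1, 0.6, 0.5]
gripper_width: 0.0393
gripper_force: 0.0
edges mm [] min 64.13797
edges mm [] min 63.252224
119 168.2268907563025 267.05882352941177 [0.53188497 0.43940881 0.025     ]
```

View pics/z.png

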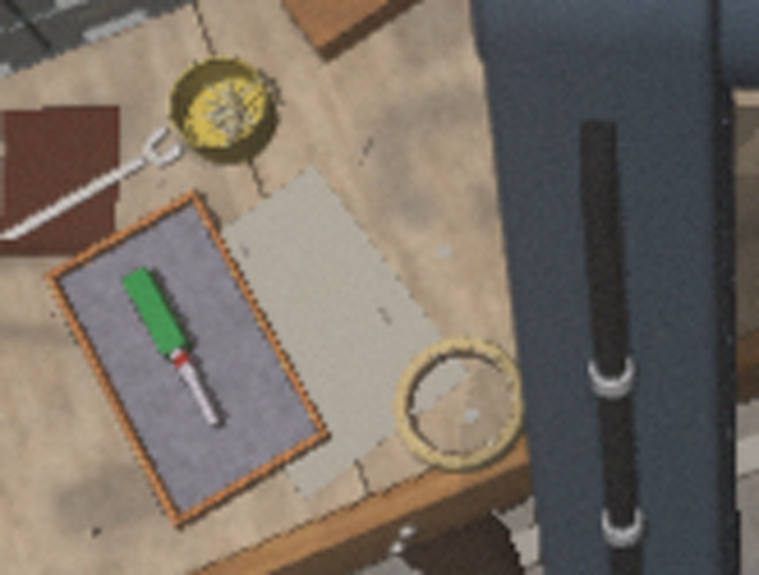

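The gauge lies inside the tray, with its handle at crop (155,310) and tip at (218,422), well clear of the walls. Nothing has been disturbed, so I'm handing in.

```bash
python3 -c "
from cell import r
print(r.job_done())"
```

```text
the job is handed in; nothing more can be done
None
```

The job is handed in: I narrowed the slot to about 7.4 mm (side-play estimate), the go step slid in and the no-go stopped at the mouth under about 14 N, and the gauge is back in its tray; no verdict was returned.

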